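Empty the walnut bin into the pot

TASK

Two snug steel bins sit side by side in the wooden organiser. Lift the one that holds the two walnuts straight up out of the organiser, keeping it level until it is clear, then tip both walnuts into the aluminium pot. Finally stand the empty bin upright on the bare board to the left of the pot as the robot sees it (+y side), leaving the pot standing where it is.

Things in the scene. Friction and masses are not known exactly. Their poses are not given: they have to be found in the camera images.
- bin_grip (a point): Grip post at the back (+x end) of the open steel bin with the walnuts: 14 mm thick (y), 24 mm long (x), its top 55 mm clear above the side walls. Point: mid-post, 94 mm above the bin's underside, 21 mm below the post's top. Axes: z up, y across the bin, x from pouring lip to post. Underside from here: x -88 to +12, y -37 to +37, z -94 mm. Bin 160 g; side walls 60 mm high. It starts standing on the board, z = 0.
- bin_lip (a point): Middle of the same bin's pouring lip, 24 mm above its underside, at its -x end: 88 mm to -x of and 70 mm below the grip point; axes as there. Inside, the floor slopes up to it at 20 degrees, so the walnuts roll out over it when this end is tipped down by 40 to 60 degrees. Walls 4 mm.
- walnut_a_c (a point): Centre of one walnut, a brown ball 30 mm across, 12 g, loose on the bin's floor. The bin stands in one of two cells of the organiser, a dark wooden frame fixed to the board, 180 x 120 mm, 38 mm high, no floor, 2 mm of play on each side. The other cell, 86 mm to the bin's +y or -y, holds a same-shaped bin with a garlic bulb: not wanted.
- walnut_b_c (a point): Centre of the other walnut, the same as the first.
- pot_rim (a point): Centre of the mouth of the round aluminium pot, at rim height, z up. It stands loose on the board: 75 mm high, 164 mm across the rim, 148 mm inside, 450 g, no handles. To its left (+y) the board is bare out to 240 mm from its centre, and 100 mm either way in x. A smaller, lower steel bowl stands beyond it (+x).

How it is judged:
By the outcome, as a careful person would: the job done as asked, in the order asked, and still so for the second after the job is handed in, with the robot touching nothing.
It also fails if it takes over 45 s, if anything falls off the work surface, if the arm or the gripper's body presses on something with over 40 N, if the wrist force passes 120 N, or if a joint passes its speed limit or range.

ROBOT

A 6-joint arm with a two-finger parallel gripper is mounted at the origin on the work surface. World frame = base frame: x ahead of the robot, y to its left, z up, the work surface at z = 0. Lengths are in m, angles in rad, forces in N, time in s.
With the tool pointing down it reaches from about 0.35 to 0.85 m from the base axis. Payload 8.1 kg.
Tool frame: the origin (TCP) lies at the centre of the arm's flange, where the gripper is bolted on; the fingertips stand 186 mm ahead of it and the grasp point (between the pads) lies 167 mm ahead of it; z points along the fingers, y is the line along which they close (so a half turn about z gives the same grasp; the last joint's range is limited). The gripper opens to 93 mm and grips with 3 to 60 N. Pads are 15 mm wide; open, the fingers measure 128 mm over their backs; the gripper's body (75 mm by 188 mm) begins 65 mm behind the grasp point.
Start: joints at [-1.222, 0.13, 1.488, -0, 1.523, -0.085], TCP at [0.252, -0.544, 0.405] pointing down, gripper open.
Joint ranges: [-2.96, 2.96], [-0.89, 2.26], [0.02, 2.5], [-1.34, 4.48], [0, 2.73], [-2.66, 2.66]. Speed limits (rad/s): [2.39, 2.39, 2.79, 3.14, 3.14, 3.14].

INTERFACE

Orientations are given as a rotation vector (axis times angle).
In Python, from plant import read_state, read_camera, camera_params, robot gives the robot as it stands.
- The arm moves only by the tool carry_out, never from a script. Its argument "targets" is a list of rows, each an object of numbers: "hand": the opening in per cent of the stroke, from 0 (shut) to 100 (fully open); "x", "y", "z": the shift along the tool's x, y, z in m; "ax", "ay", "az": the turn, a rotation vector about the tool's x, y, z in rad. In form: [{"hand": .., "x": .., "y": .., "z": .., "ax": .., "ay": .., "az": ..}, ...]. A call has 1 to 8 rows; each row is the pose to reach, as a shift and turn from the pose commanded when the call began, along the tool's axes at that moment; what a row does not reach only later rows make up. A row lasts 1/8 s, in which the tool goes at most 62.5 mm and 10.7 degrees, less where a joint would pass 70% of its speed; a pose out of reach is approached as far as the arm can. A call with a gripper value outside its range is refused whole. The fingers move at their own pace and stop on an object; "newtons" is the grip in N (left out, the last holds). Time passes only in rows, so rows that repeat a pose let the fingers close. It gives the time, the measured TCP pose, the force, the opening and the grip force at its end, in the units of the state.
- read_state(): the state, without advancing time (a new reading comes with each control period).
- read_camera(name): name is "scene" or "side" or "wrist"; returns (picture, depth): 420x560x3 uint8, blue, green, red; 420x560 float32, m along the optical axis (not along the pixel's ray), 0 where there is no reading.
- camera_params(name): a dict with "fx", "fy", "cx", "cy" (pixels), "position" and "rotation" of the camera in the world. Camera axes: x right, y up, looking along -z (the intrinsics and any distortion apply to the point x, -y, -z); pixel columns grow to the right and rows downward; lengths in m; the calibration is good to about 2 mm. A picture is of the moment at which its call begins: read the wrist's pose just before it. camera_params takes no time and is no camera call; for the wrist camera it gives the pose at the moment of the call.
- robot.close_job(): hands the job in; it is judged then, once.
The state is a dict: "t": time; "q": joint angles; "dq": joint speeds; "joint_torque": joint torques, N m; "tool_pos": TCP position; "orientation": TCP orientation; "force": force on the tool from outside, world axes, zero at the start; "wrist_torque": the same for the moment, N m; "opening": finger opening in m; "gripper_force": force on a finger pad.
Only numpy, scipy, OpenCV 4.12 (cv2) and the standard library are available. Lean on these libraries where they do the work, as an engineer would, in place of code of your own. Each camera call takes 0.05 s, during which the arm holds its last target. There are 200 camera calls.

## Working session

There is one attempt and no reset: what is moved stays moved. The work goes in short steps, Python scripts to look and compute and a tool call to move; the robot and the scene stay as the last step left them, time stands still between calls to the robot, and variables do not carry over. Pictures are saved under pics/ and viewed, at most 10 in all, crops included, and the job is handed in when it is done.

Besides the shell and the picture viewer there is one more tool, called after "Request:" as name(argument=value, ...) on one line, values as JSON. carry_out: Moves the arm, as the interface text tells. Its arguments: {"type":"object","properties":{"targets":{"type":"array","items":{"type":"object","properties":{"hand":{"type":"number"},"x":{"type":"number"},"y":{"type":"number"},"z":{"type":"number"},"ax":{"type":"number"},"ay":{"type":"number"},"az":{"type":"number"}}}},"newtons":{"type":"number"}},"required":["targets"]}

```bash
mkdir -p pics; cat > h.py <<'E'
import numpy as np,cv2
from scipy.spatial.transform import Rotation as R
from plant import read_state, read_camera, camera_params, robot
def world(p,d,u,v):
    z=d[v,u] if not np.isscalar(d) else d
    c=np.stack([(u-p['cx'])/p['fx']*z,-(v-p['cy'])/p['fy']*z,-z],-1)
    return c@np.array(p['rotation']).T+np.array(p['position'])
def grab(n,f):
    p=camera_params(n); im,d=read_camera(n); np.save(f'pics/{f}.npy',d); cv2.imwrite(f'pics/{f}.png',im)
    return p,im,d
E
python3 - <<'E'
from h import *
for n in ['scene','side']:
    p,im,d=grab(n,n+'0'); print(n,p)
s=read_state(); print(s['t'],s['tool_pos'],s['orientation'])
E
```

```text
scene {'fx': 391.1916796198175, 'fy': 391.1916796198175, 'cx': 288.9298553279709, 'cy': 209.23028382971486, 'position': array([ 0.9010938 , -0.26551289,  0.63758264]), 'rotation': array([0.50941954, 0.37396271, 1.18999818])}
side {'fx': 442.11864495623337, 'fy': 442.11864495623337, 'cx': 281.37183676590877, 'cy': 220.48702299176125, 'position': array([0.26617355, 0.47830589, 0.56078411]), 'rotation': array([ 0.25261883, -1.26598785, -2.46231865])}
0.1 [ 0.25214548 -0.54423444  0.40380244] [-3.06642430e+00 -6.75787082e-01  3.24360741e-04]
```

View pics/scene0.png

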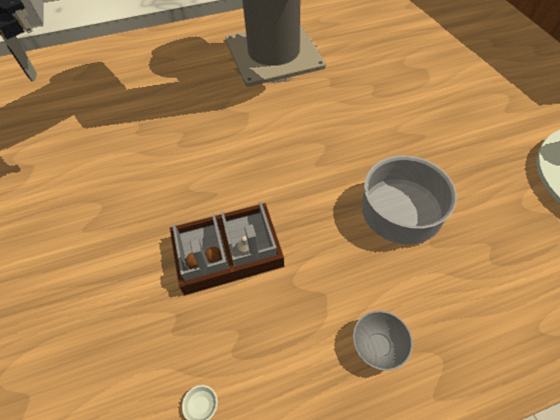

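View pics/side0.png

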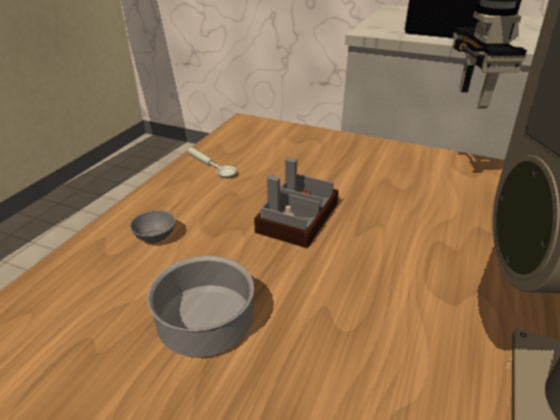

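The scene view shows the walnuts in the left-hand (-y) bin near (203,255), the garlic bin to its right, the pot at (408,195) and the small bowl at (382,340). Now measuring.

```bash
cat >> h.py <<'E'
def cloud(p,d):
    p=dict(p); r=np.array(p['rotation']); p['rotation']=R.from_rotvec(r).as_matrix() if r.ndim==1 else r
    v,u=np.mgrid[:d.shape[0],:d.shape[1]]
    return world(p,d,u,v)
E
python3 - <<'E'
from h import *
for n in ['scene','side']:
    p=camera_params(n); d=np.load(f'pics/{n}0.npy'); W=cloud(p,d); ok=d>0
    def st(m,l): 
        q=W[m&ok]; print(n,l,len(q),np.round(np.median(q,0),4) if len(q) else '',np.round(np.percentile(q,[2,98],axis=0),4).tolist() if len(q) else '')
    x,y,z=W[...,0],W[...,1],W[...,2]
    near=(x>.3)&(x<.9)&(y>-.6)&(y<.5)
    a=near&(z>.068)&(z<.08)
    for i,l in enumerate(cv2.connectedComponentsWithStats((near&(z>.066)&(z<.3)).astype(np.uint8))[2]): print(i,l)
    nl,lab,s,_=cv2.connectedComponentsWithStats((near&(z>.066)&(z<.3)).astype(np.uint8))
    for i in range(1,nl):
        if s[i,4]>15: st(lab==i,f'hi{i}')
    big=max(range(1,nl),key=lambda i:s[i,4])
    m=(lab==big)&(z>.071)&ok; q=W[m][:,:2]
    (c,r)=cv2.minEnclosingCircle(q.astype(np.float32)); print('pot',c,r)
    m=near&(z>.03)&(z<.045)&(np.hypot(x-c[0],y-c[1])>.1); 
    nl,lab,s,_=cv2.connectedComponentsWithStats((m).astype(np.uint8))
    for i in range(1,nl):
        if s[i,4]>40: st(lab==i,'frame')
    st(near&(np.abs(z)<.01),'board')
im=cv2.imread('pics/scene0.png')[195:300,160:295]; a=cv2.resize(im,None,fx=5,fy=5,interpolation=3); cv2.imwrite('pics/c.png',a)
E
```

```text
0 [     0      0    560    420 233564]
1 [ 364  156   92   74 1097]
2 [244 224  14  29 253]
3 [190 239  16  28 286]
scene hi1 1097 [0.5598 0.0932 0.0724] [[0.4951, -0.0058, 0.0664], [0.6512, 0.1503, 0.0756]]
scene hi2 253 [ 0.5932 -0.2256  0.1094] [[0.5724, -0.232, 0.0687], [0.5954, -0.2184, 0.1152]]
scene hi3 286 [ 0.5899 -0.3099  0.107 ] [[0.5702, -0.3174, 0.0679], [0.5923, -0.3036, 0.1156]]
pot (0.5726282596588135, 0.07209674268960953) 0.0820455476641655
scene frame 1690 [ 0.5927 -0.267   0.037 ] [[0.4884, -0.3559, 0.031], [0.6056, -0.1774, 0.0436]]
scene frame 203 [ 0.4911 -0.2206  0.0365] [[0.4846, -0.2526, 0.0307], [0.4952, -0.1892, 0.0389]]
scene frame 265 [ 0.4886 -0.3169  0.0367] [[0.4815, -0.3434, 0.0304], [0.5663, -0.2773, 0.0436]]
scene frame 49 [ 0.5582 -0.2367  0.0338] [[0.55, -0.242, 0.0303], [0.5627, -0.2304, 0.0436]]
scene frame 73 [ 0.5512 -0.2928  0.0315] [[0.5437, -0.3013, 0.0302], [0.5602, -0.2839, 0.0336]]
scene frame 44 [ 0.5511 -0.3286  0.0317] [[0.5415, -0.3342, 0.0301], [0.5591, -0.3237, 0.0335]]
scene frame 644 [ 0.7829 -0.0713  0.0359] [[0.7446, -0.1261, 0
[... 188 characters left out ...]
25 263]
2 [267 175  13  26 297]
3 [ 147  256  107   78 1422]
side hi1 263 [ 0.5772 -0.3053  0.0934] [[0.5671, -0.3148, 0.0671], [0.5902, -0.3019, 0.1154]]
side hi2 297 [ 0.5801 -0.2196  0.0942] [[0.5702, -0.2295, 0.0674], [0.5942, -0.2167, 0.1155]]
side hi3 1422 [0.5851 0.0597 0.0727] [[0.4946, -0.0059, 0.0665], [0.6507, 0.1505, 0.0758]]
pot (0.5720762610435486, 0.0713517889380455) 0.08231067657470703
side frame 1201 [ 0.5253 -0.2445  0.0374] [[0.4813, -0.3463, 0.0303], [0.6009, -0.1752, 0.0445]]
side frame 376 [ 0.7923 -0.0888  0.0353] [[0.7433, -0.1268, 0.0301], [0.8287, -0.0408, 0.0392]]
side board 78393 [ 5.81e-01  3.71e-02 -2.00e-04] [[0.3103, -0.557, -0.0023], [0.8831, 0.2842, 0.0049]]
```

View pics/c.png

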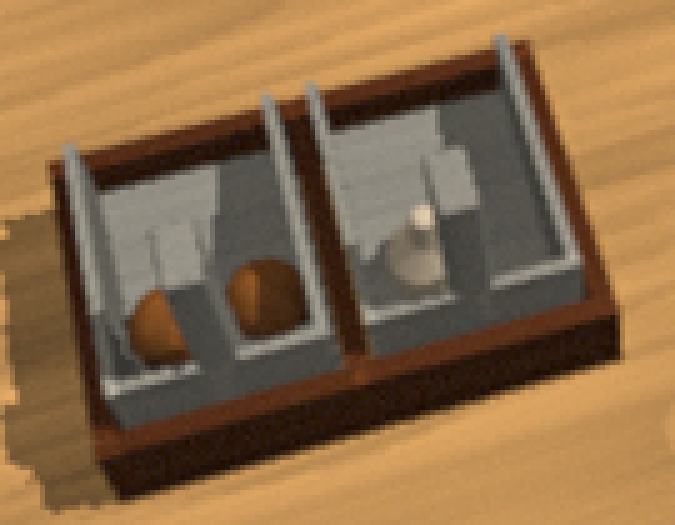

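The crop confirms two walnuts in the -y bin, at about (160,327) and (268,298) in the crop, and garlic in the other bin. The post centre is at about (0.581,-0.310) with the bin yawed about -1.7°. The pot centre is at (0.572,0.072).

```bash
cat >> h.py <<'E'
def goal(grip,yaw,tip=0):
    """TCP pose for grip point, bin yaw, lip-down tip (deg)"""
    B=R.from_euler('ZY',[yaw,-tip],degrees=True)
    T=B*R.from_euler('x',180,degrees=True)
    return np.array(grip)-T.apply([0,0,.167]),T
def rel(g,cmd=None):
    s=read_state(); p,o=(s['tool_pos'],R.from_rotvec(s['orientation'])) if cmd is None else cmd
    sh=o.inv().apply(g[0]-np.array(p)); tu=(o.inv()*g[1]).as_rotvec()
    print('shift',np.round(sh,4),'turn',np.round(tu,4)); 
E
python3 - <<'E'
from h import *
rel(goal([.581,-.31,.20],-1.7))
E
```

```text
shift [ 0.3968 -0.0742  0.037 ] turn [-1.600e-03  2.000e-04  4.635e-01]
```

Request:
carry_out(targets=[{"hand":60,"x":0.03,"y":-0.005,"z":0.0,"az":0.06},{"hand":60,"x":0.09,"y":-0.015,"z":0.0,"az":0.15},{"hand":60,"x":0.15,"y":-0.025,"z":0.0,"az":0.25},{"hand":60,"x":0.21,"y":-0.038,"z":0.01,"az":0.35},{"hand":60,"x":0.27,"y":-0.05,"z":0.02,"az":0.42},{"hand":60,"x":0.33,"y":-0.06,"z":0.03,"az":0.46},{"hand":60,"x":0.38,"y":-0.07,"z":0.037,"ax":-0.0016,"az":0.4635},{"hand":60,"x":0.397,"y":-0.074,"z":0.037,"ax":-0.0016,"az":0.4635}])

```text
schema error: expected keys hand, x, y, z, ax, ay, az
```

```bash
python3 - <<'E'
from h import *
p,im,d=grab('wrist','w1'); s=read_state(); print(s['t'],s['tool_pos'],s['q'],s['opening'])
W=cloud(p,d); x,y,z=W[...,0],W[...,1],W[...,2]
m=((z>.1)&(z<.125)&(d>0)&(x>.54)&(x<.62)).astype(np.uint8)
n,l,st,_=cv2.connectedComponentsWithStats(m)
for i in range(1,n):
    if st[i,4]>60:
        q=W[l==i]; t=q[q[:,2]>.111]; print(st[i],np.median(q,0),np.percentile(t,[2,98],axis=0).round(4).tolist(),cv2.minAreaRect((t[:,:2]*1000).astype(np.float32)))
rel(goal([.581,-.31,.20],-1.7))
E
```

```text
0.15 [ 0.25213342 -0.54427566  0.40394225] [-1.22244861e+00  1.30997437e-01  1.48899301e+00  2.03005436e-05
  1.52298413e+00 -8.53771126e-02] 0.09294731140165328
shift [ 0.3969 -0.0743  0.0371] turn [-1.400e-03  2.000e-04  4.634e-01]
```

View pics/w1.png

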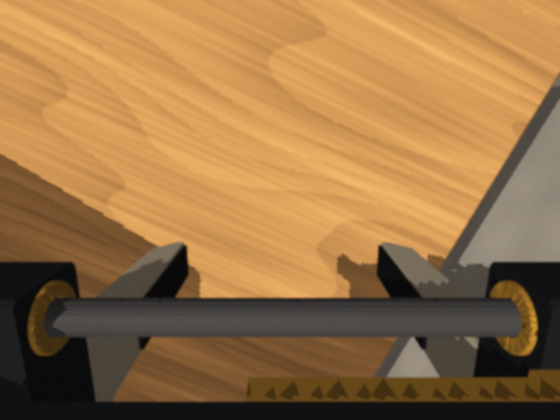

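The move was refused because every row needs all seven keys, so this wrist view still shows the start position. Resending.

Request:
carry_out(targets=[{"hand":60,"x":0.03,"y":-0.005,"z":0.0,"ax":0,"ay":0,"az":0.06},{"hand":60,"x":0.09,"y":-0.015,"z":0.0,"ax":0,"ay":0,"az":0.15},{"hand":60,"x":0.15,"y":-0.025,"z":0.0,"ax":0,"ay":0,"az":0.25},{"hand":60,"x":0.21,"y":-0.038,"z":0.01,"ax":0,"ay":0,"az":0.35},{"hand":60,"x":0.27,"y":-0.05,"z":0.02,"ax":0,"ay":0,"az":0.42},{"hand":60,"x":0.33,"y":-0.06,"z":0.03,"ax":0,"ay":0,"az":0.46},{"hand":60,"x":0.38,"y":-0.07,"z":0.037,"ax":-0.0016,"ay":0,"az":0.4635},{"hand":60,"x":0.397,"y":-0.074,"z":0.037,"ax":-0.0016,"ay":0,"az":0.4635}])

```text
t: 1.15
tool_pos: [0.5831, -0.3079, 0.3661]
orientation: [-3.141, 0.042, 0.002]
force: [-0.0, -0.5, -0.3]
opening: 0.0556
gripper_force: 0.0
```

```bash
python3 - <<'E'
from h import *
p,im,d=grab('wrist','w2'); s=read_state(); print(s['t'],s['tool_pos'],s['q'],s['opening'])
W=cloud(p,d); x,y,z=W[...,0],W[...,1],W[...,2]
m=((z>.1)&(z<.125)&(d>0)&(x>.54)&(x<.62)).astype(np.uint8)
n,l,st,_=cv2.connectedComponentsWithStats(m)
for i in range(1,n):
    if st[i,4]>60:
        q=W[l==i]; t=q[q[:,2]>.111]; print(st[i],np.median(q,0),np.percentile(t,[2,98],axis=0).round(4).tolist(),cv2.minAreaRect((t[:,:2]*1000).astype(np.float32)))
rel(goal([.581,-.31,.20],-1.7))
E
```

```text
1.2 [ 0.58351524 -0.30759814  0.36670154] [-5.62774134e-01  3.08866681e-01  1.35300322e+00 -1.79871763e-04
  1.48005775e+00  1.03446493e+00] 0.05564203512059611
[149 203  28  39 966] [ 0.58480789 -0.22814515  0.11404428] [[0.572, -0.2331, 0.1117], [0.5948, -0.2198, 0.1158]] ((583.3278198242188, -226.12538146972656), (14.5654296875, 23.745037078857422), 88.72480010986328)
[278 204  21  39 783] [ 0.58180116 -0.31189676  0.11426951] [[0.5691, -0.3187, 0.1121], [0.5916, -0.3053, 0.1158]] ((580.1392822265625, -312.0132141113281), (13.530211448669434, 23.663909912109375), 88.28944396972656)
shift [-0.0025  0.0025 -0.0003] turn [-0.      0.0004  0.0032]
```

View pics/w2.png

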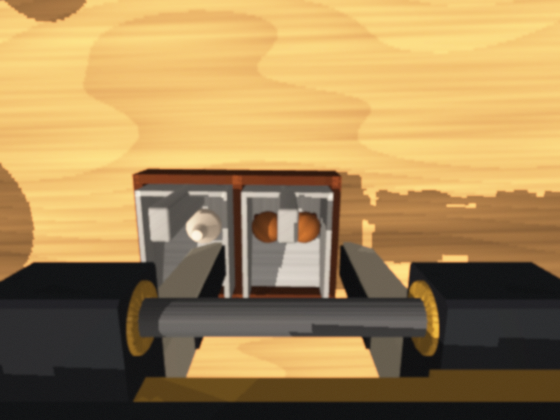

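The wrist view has the walnut bin's post at (288,222), centred between the fingers, with a walnut on either side. It measures about (0.580,-0.311). Next I descend with the hand at 60% (about 56 mm).

Request:
carry_out(targets=[{"hand":60,"x":0,"y":0.001,"z":0.02,"ax":0,"ay":0,"az":0},{"hand":60,"x":0,"y":0.001,"z":0.045,"ax":0,"ay":0,"az":0},{"hand":60,"x":0,"y":0.001,"z":0.07,"ax":0,"ay":0,"az":0},{"hand":60,"x":0,"y":0.001,"z":0.09,"ax":0,"ay":0,"az":0},{"hand":60,"x":0,"y":0.001,"z":0.102,"ax":0,"ay":0,"az":0},{"hand":60,"x":0,"y":0.001,"z":0.106,"ax":0,"ay":0,"az":0},{"hand":60,"x":0,"y":0.001,"z":0.106,"ax":0,"ay":0,"az":0},{"hand":60,"x":0,"y":0.001,"z":0.106,"ax":0,"ay":0,"az":0}])

```text
t: 2.2
tool_pos: [0.5818, -0.3118, 0.2629]
orientation: [3.139, -0.046, 0.003]
force: [0.6, 0.5, 0.7]
opening: 0.0557
gripper_force: 0.0
```

```bash
python3 - <<'E'
from h import *
s=read_state(); print(s['t'],s['tool_pos'],s['force'])
rel(goal([.5803,-.3115,.094],-1.7))
p,im,d=grab('wrist','w3')
W=cloud(p,d); x,y,z=W[...,0],W[...,1],W[...,2]
q=W[(z>.108)&(z<.125)&(d>0)&(x>.55)&(x<.61)&(abs(y+.312)<.02)]; print(len(q)); 
if len(q): print(np.percentile(q,[2,98],axis=0).round(4))
rel(goal([.5803,-.3115,.094],-1.7))
cv2.imwrite('pics/w3c.png',im[150:420])
E
```

```text
2.2 [ 0.58176691 -0.3117689   0.26294028] [0.61715141 0.50701471 0.74366463]
shift [-0.0015 -0.0002  0.0019] turn [ 0.0025 -0.0019  0.0001]
1060
[[ 0.5819 -0.3187  0.1089]
 [ 0.5921 -0.3055  0.1155]]
shift [-0.0015 -0.0002  0.0019] turn [ 0.0024 -0.0019  0.0001]
```

View pics/w3c.png

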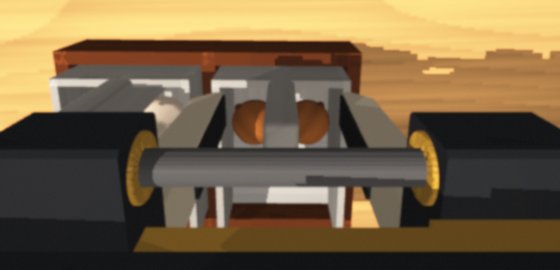

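The post is centred between the pads, at (282,110) in the crop. Closing.

Request:
carry_out(targets=[{"hand":30,"x":-0.001,"y":0,"z":0.0015,"ax":0,"ay":0,"az":0},{"hand":15,"x":-0.001,"y":0,"z":0.0015,"ax":0,"ay":0,"az":0},{"hand":5,"x":-0.001,"y":0,"z":0.0015,"ax":0,"ay":0,"az":0},{"hand":5,"x":-0.001,"y":0,"z":0.0015,"ax":0,"ay":0,"az":0},{"hand":5,"x":-0.001,"y":0,"z":0.0015,"ax":0,"ay":0,"az":0},{"hand":5,"x":-0.001,"y":0,"z":0.0015,"ax":0,"ay":0,"az":0}], newtons=50)

```text
t: 3.0
tool_pos: [0.5804, -0.3115, 0.2602]
orientation: [3.14, -0.047, 0.0]
force: [0.6, 0.7, -0.4]
opening: 0.0144
gripper_force: 50.0
```

Request:
carry_out(targets=[{"hand":5,"x":0,"y":0,"z":-0.005,"ax":0,"ay":0,"az":0},{"hand":5,"x":0,"y":0,"z":-0.015,"ax":0,"ay":0,"az":0},{"hand":5,"x":0,"y":0,"z":-0.027,"ax":0,"ay":0,"az":0},{"hand":5,"x":0,"y":0,"z":-0.04,"ax":0,"ay":0,"az":0},{"hand":5,"x":0,"y":0,"z":-0.053,"ax":0,"ay":0,"az":0},{"hand":5,"x":0,"y":0,"z":-0.066,"ax":0,"ay":0,"az":0},{"hand":5,"x":0,"y":0,"z":-0.08,"ax":0,"ay":0,"az":0},{"hand":5,"x":0,"y":0,"z":-0.09,"ax":0,"ay":0,"az":0}])

```text
t: 4.0
tool_pos: [0.5804, -0.3115, 0.3515]
orientation: [3.139, -0.047, 0.002]
force: [0.1, -0.3, -2.2]
opening: 0.0136
gripper_force: 50.0
```

Request:
carry_out(targets=[{"hand":5,"x":0,"y":0,"z":-0.015,"ax":0,"ay":0,"az":0},{"hand":5,"x":0,"y":0,"z":-0.035,"ax":0,"ay":0,"az":0},{"hand":5,"x":0,"y":0,"z":-0.055,"ax":0,"ay":0,"az":0},{"hand":5,"x":0,"y":0,"z":-0.068,"ax":0,"ay":0,"az":0},{"hand":5,"x":0,"y":0,"z":-0.07,"ax":0,"ay":0,"az":0},{"hand":5,"x":0,"y":0,"z":-0.07,"ax":0,"ay":0,"az":0}])

```text
t: 4.75
tool_pos: [0.5802, -0.3113, 0.4198]
orientation: [3.14, -0.047, -0.0]
force: [0.6, 0.3, -2.2]
opening: 0.0138
gripper_force: 50.0
```

```bash
python3 - <<'E'
from h import *
s=read_state(); print(s['t'],s['force'],s['opening'])
a=cv2.resize(grab('scene','s2')[1][130:330,120:480],None,fx=2,fy=2); 
b=cv2.resize(grab('side','e2')[1][60:360,120:420],(400,400)); cv2.imwrite('pics/both2.png',cv2.resize(np.hstack([a,b]),(800,286)))
# pour: lip 25 mm to +x of pot centre
def pour(t,lip):
    B=R.from_euler('ZY',[-1.7,-t],degrees=True); return goal(np.array(lip)-B.apply([-.088,0,-.070]),-1.7,t)
G0=goal([.572+.085,.072,.25],-1.7); rel(G0)
for t in (0,15,30,40,50,55): rel(pour(t,[.600,.072,.180 if t<20 else (.14 if t<40 else .105)]),G0)
E
```

```text
4.75 [ 0.63935417  0.28809157 -2.22699039] 0.01376118495021913
shift [ 0.0654 -0.3853  0.0017] turn [ 0.0006  0.0012 -0.0001]
shift [0.031  0.0017 0.    ] turn [0. 0. 0.]
shift [-0.0333  0.0017 -0.0147] turn [0.     0.2618 0.    ]
shift [-0.0993  0.0017  0.0278] turn [0.     0.5236 0.    ]
shift [-0.1419  0.0017  0.0739] turn [0.     0.6981 0.    ]
shift [-0.182   0.0017  0.0922] turn [0.     0.8727 0.    ]
shift [-0.2006  0.0017  0.104 ] turn [0.     0.9599 0.    ]
```

View pics/both2.png

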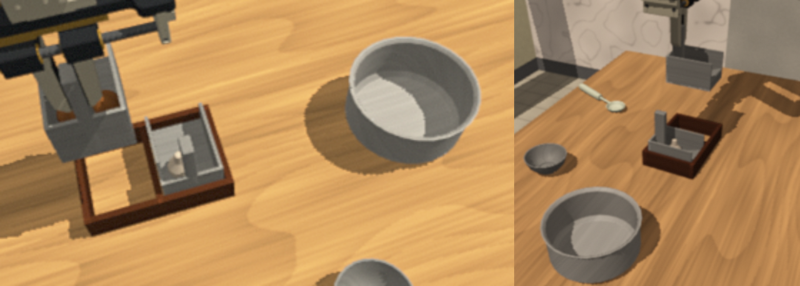

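The walnut bin is clear and level with both walnuts inside, and the garlic bin stayed in its cell. Now I move over the pot.

Request:
carry_out(targets=[{"hand":5,"x":0.001,"y":-0.006,"z":0,"ax":0,"ay":0,"az":0},{"hand":5,"x":0.004,"y":-0.02,"z":0,"ax":0,"ay":0,"az":0},{"hand":5,"x":0.008,"y":-0.042,"z":0,"ax":0,"ay":0,"az":0},{"hand":5,"x":0.013,"y":-0.07,"z":0,"ax":0,"ay":0,"az":0},{"hand":5,"x":0.019,"y":-0.102,"z":0,"ax":0,"ay":0,"az":0},{"hand":5,"x":0.025,"y":-0.137,"z":0,"ax":0,"ay":0,"az":0},{"hand":5,"x":0.032,"y":-0.172,"z":0,"ax":0,"ay":0,"az":0},{"hand":5,"x":0.04,"y":-0.207,"z":0,"ax":0,"ay":0,"az":0}])

```text
t: 5.85
tool_pos: [0.6265, -0.1027, 0.4201]
orientation: [3.14, -0.045, 0.001]
force: [0.0, -0.1, -1.3]
opening: 0.0138
gripper_force: 50.0
```

Request:
carry_out(targets=[{"hand":5,"x":0.009,"y":-0.035,"z":0,"ax":0,"ay":0,"az":0},{"hand":5,"x":0.018,"y":-0.07,"z":0,"ax":0,"ay":0,"az":0},{"hand":5,"x":0.028,"y":-0.102,"z":0,"ax":0,"ay":0,"az":0},{"hand":5,"x":0.038,"y":-0.13,"z":0,"ax":0,"ay":0,"az":0},{"hand":5,"x":0.046,"y":-0.152,"z":0,"ax":0,"ay":0,"az":0},{"hand":5,"x":0.053,"y":-0.167,"z":0,"ax":0,"ay":0,"az":0},{"hand":5,"x":0.056,"y":-0.175,"z":0,"ax":0,"ay":0,"az":0},{"hand":5,"x":0.056,"y":-0.177,"z":0,"ax":0,"ay":0,"az":0}])

```text
t: 6.85
tool_pos: [0.6878, 0.0697, 0.4195]
orientation: [3.14, -0.047, 0.0]
force: [0.4, -0.3, -2.0]
opening: 0.014
gripper_force: 50.0
```

```bash
python3 - <<'E'
from h import *
s=read_state(); print(s['t'],s['q'],s['force'],s['opening'])
def pour(t,lip):
    B=R.from_euler('ZY',[-1.7,-t],degrees=True); return goal(np.array(lip)-B.apply([-.088,0,-.070]),-1.7,t)
for t,h in zip((0,8,16,24,32,40,46,52,56),(.165,.15,.137,.125,.118,.112,.108,.106,.105)): rel(pour(t,[.600,.072,h]))
E
```

```text
6.85 [ 0.02737459  0.37429153  1.17699297 -0.00173361  1.59037347  1.62789092] [ 0.36818402 -0.2774954  -1.95705796] 0.013981823352412097
shift [0.0002 0.0003 0.0175] turn [ 0.0017 -0.     -0.0001]
shift [-0.0337  0.0003  0.0226] turn [0.0017 0.1396 0.    ]
shift [-0.0685  0.0003  0.0304] turn [1.700e-03 2.792e-01 2.000e-04]
shift [-0.1038  0.0003  0.0422] turn [1.700e-03 4.188e-01 3.000e-04]
shift [-0.1388  0.0002  0.0539] turn [1.700e-03 5.585e-01 4.000e-04]
shift [-0.1727  0.0002  0.0694] turn [1.700e-03 6.981e-01 5.000e-04]
shift [-0.1972  0.0002  0.0836] turn [1.700e-03 8.028e-01 6.000e-04]
shift [-2.204e-01  2.000e-04  9.820e-02] turn [1.700e-03 9.075e-01 7.000e-04]
shift [-2.351e-01  2.000e-04  1.090e-01] turn [1.600e-03 9.774e-01 8.000e-04]
```

Request:
carry_out(targets=[{"hand":5,"x":0,"y":0,"z":0.0175,"ax":0,"ay":0,"az":0},{"hand":5,"x":-0.017,"y":0,"z":0.02,"ax":0,"ay":0.07,"az":0},{"hand":5,"x":-0.034,"y":0,"z":0.0226,"ax":0,"ay":0.14,"az":0},{"hand":5,"x":-0.051,"y":0,"z":0.0265,"ax":0,"ay":0.21,"az":0},{"hand":5,"x":-0.0685,"y":0,"z":0.0304,"ax":0,"ay":0.28,"az":0},{"hand":5,"x":-0.086,"y":0,"z":0.036,"ax":0,"ay":0.35,"az":0},{"hand":5,"x":-0.086,"y":0,"z":0.036,"ax":0,"ay":0.35,"az":0}])

```text
t: 7.72
tool_pos: [0.5999, 0.0715, 0.3813]
orientation: [3.087, -0.046, 0.54]
force: [-0.2, 0.0, -2.0]
opening: 0.014
gripper_force: 50.0
```

```bash
python3 - <<'E'
from h import *
s=read_state(); print(s['t'],s['tool_pos'],s['q'],s['force'],s['opening'])
def pour(t,lip):
    B=R.from_euler('ZY',[-1.7,-t],degrees=True); return goal(np.array(lip)-B.apply([-.088,0,-.070]),-1.7,t)
for t,h in zip((20,25,30,35,40,45,50,55),(.13,.125,.119,.115,.112,.109,.106,.105)): rel(pour(t,[.600,.072,h]))
b=cv2.resize(grab('side','e3')[1][100:380,60:360],(642,600)); cv2.imwrite('pics/e3c.png',b)
E
```

```text
7.725 [0.59985195 0.07153638 0.38129199] [ 0.04226453 -0.01317144  1.70118493 -0.02962589  1.10815321  1.65175695] [-0.15180074  0.00742775 -2.04615504] 0.01403852096103935
shift [ 0.0022 -0.0005 -0.0008] turn [ 0.0021  0.0025 -0.0001]
shift [-0.0205 -0.0005 -0.0028] turn [0.0021 0.0898 0.    ]
shift [-0.0441 -0.0005 -0.0021] turn [2.10e-03 1.77e-01 1.00e-04]
shift [-0.0673 -0.0005 -0.0013] turn [2.100e-03 2.643e-01 2.000e-04]
shift [-0.0903 -0.0005  0.0005] turn [2.100e-03 3.516e-01 3.000e-04]
shift [-0.1134 -0.0005  0.0042] turn [2.100e-03 4.388e-01 4.000e-04]
shift [-0.1363 -0.0005  0.0098] turn [2.100e-03 5.261e-01 5.000e-04]
shift [-0.1582 -0.0005  0.0155] turn [2.100e-03 6.134e-01 6.000e-04]
```

View pics/e3c.png

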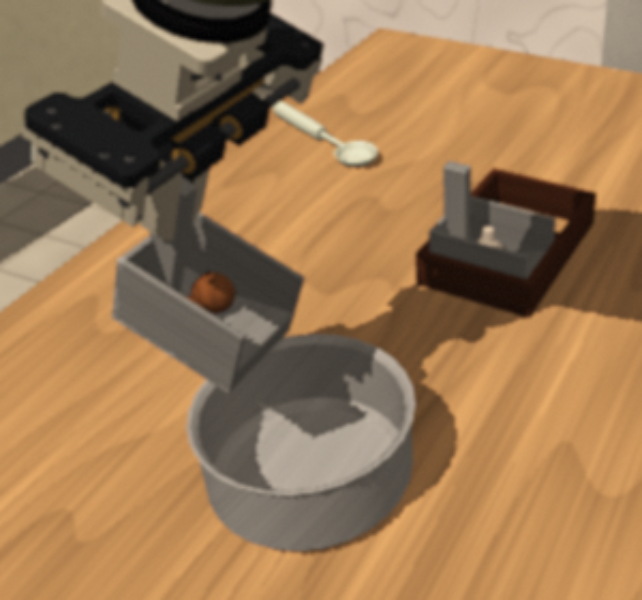

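The bin is tipped about 20° with its lip over the pot's back half, and a walnut is still inside at (213,292) in the crop. Continuing to 50–55°.

Request:
carry_out(targets=[{"hand":5,"x":-0.0205,"y":0,"z":-0.003,"ax":0,"ay":0.09,"az":0},{"hand":5,"x":-0.044,"y":0,"z":-0.002,"ax":0,"ay":0.177,"az":0},{"hand":5,"x":-0.067,"y":0,"z":-0.001,"ax":0,"ay":0.264,"az":0},{"hand":5,"x":-0.09,"y":0,"z":0.0005,"ax":0,"ay":0.352,"az":0},{"hand":5,"x":-0.113,"y":0,"z":0.004,"ax":0,"ay":0.439,"az":0},{"hand":5,"x":-0.136,"y":0,"z":0.01,"ax":0,"ay":0.526,"az":0},{"hand":5,"x":-0.158,"y":0,"z":0.0155,"ax":0,"ay":0.613,"az":0},{"hand":5,"x":-0.158,"y":0,"z":0.0155,"ax":0,"ay":0.613,"az":0}])

```text
t: 8.78
tool_pos: [0.4576, 0.076, 0.3125]
orientation: [2.773, -0.04, 1.44]
force: [0.0, -0.1, -1.8]
opening: 0.0139
gripper_force: 50.0
```

Request:
carry_out(targets=[{"hand":5,"x":0,"y":0,"z":0,"ax":0,"ay":0,"az":0},{"hand":5,"x":0,"y":0,"z":0,"ax":0,"ay":0,"az":0},{"hand":5,"x":0,"y":0,"z":0,"ax":0,"ay":0,"az":0},{"hand":5,"x":0,"y":0,"z":0,"ax":0,"ay":0,"az":0},{"hand":5,"x":0,"y":0,"z":0,"ax":0,"ay":0,"az":0},{"hand":5,"x":0,"y":0,"z":0,"ax":0,"ay":0,"az":0}])

```text
t: 9.52
tool_pos: [0.4587, 0.0763, 0.3148]
orientation: [2.771, -0.04, 1.448]
force: [0.6, -0.2, -2.4]
opening: 0.014
gripper_force: 50.0
```

```bash
python3 - <<'E'
from h import *
s=read_state(); print(s['t'],s['tool_pos'],s['q'],s['force'],s['opening'])
a=cv2.resize(grab('scene','s4')[1][120:290,330:500],(400,400)); 
b=cv2.resize(grab('side','e4')[1][150:370,90:310],(400,400)); cv2.imwrite('pics/both4.png',np.hstack([a,b]))
E
```

```text
9.525 [0.45867055 0.07632611 0.3148124 ] [ 0.09818799 -0.61621284  2.43443112 -0.28978582  0.37849026  1.91311868] [ 0.61361833 -0.24129227 -2.37546635] 0.013953056325247808
```

View pics/both4.png

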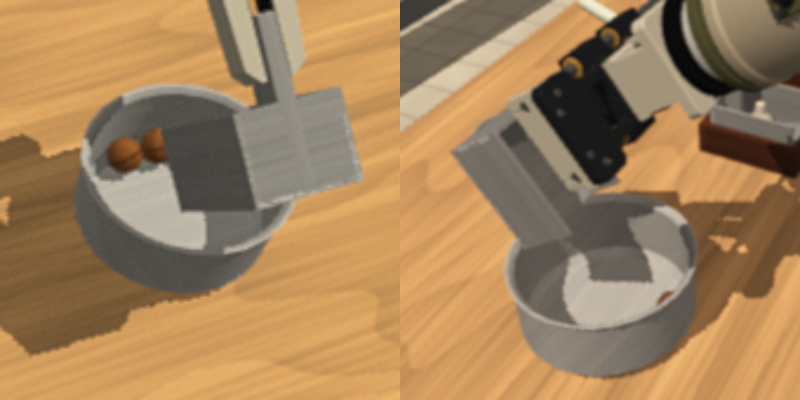

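Both walnuts are in the pot, at (125,155) and (153,147) in the left half of the picture. Now I untip while rising.

```bash
python3 - <<'E'
from h import *
def pour(t,lip):
    B=R.from_euler('ZY',[-1.7,-t],degrees=True); return goal(np.array(lip)-B.apply([-.088,0,-.070]),-1.7,t)
for t,h in zip((55,49,42,35,28,21,14,7,0),(.118,.13,.142,.155,.165,.175,.182,.186,.188)): rel(pour(t,[.600,.072,h]))
E
```

```text
shift [ 0.0079  0.0002 -0.0082] turn [ 0.0009 -0.0034  0.0013]
shift [ 0.042   0.0002 -0.0045] turn [ 0.0009 -0.1081  0.0012]
shift [0.0786 0.0002 0.0041] turn [ 0.001  -0.2303  0.0012]
shift [0.1139 0.0003 0.0153] turn [ 0.0011 -0.3525  0.0011]
shift [0.1443 0.0003 0.0311] turn [ 0.0012 -0.4746  0.0011]
shift [0.1719 0.0003 0.0494] turn [ 0.0012 -0.5968  0.001 ]
shift [0.194  0.0003 0.0716] turn [ 0.0013 -0.719   0.0009]
shift [0.2103 0.0003 0.0973] turn [ 1.400e-03 -8.412e-01  8.000e-04]
shift [0.2214 0.0003 0.1255] turn [ 1.400e-03 -9.633e-01  8.000e-04]
```

Request:
carry_out(targets=[{"hand":5,"x":0.008,"y":0,"z":-0.008,"ax":0,"ay":0,"az":0},{"hand":5,"x":0.042,"y":0,"z":-0.0045,"ax":0.001,"ay":-0.108,"az":0.001},{"hand":5,"x":0.0786,"y":0,"z":0.004,"ax":0.001,"ay":-0.23,"az":0.001},{"hand":5,"x":0.114,"y":0,"z":0.015,"ax":0.001,"ay":-0.3525,"az":0.001},{"hand":5,"x":0.144,"y":0,"z":0.031,"ax":0.001,"ay":-0.4746,"az":0.001},{"hand":5,"x":0.172,"y":0,"z":0.0494,"ax":0.001,"ay":-0.597,"az":0.001},{"hand":5,"x":0.194,"y":0,"z":0.0716,"ax":0.001,"ay":-0.719,"az":0.001},{"hand":5,"x":0.21,"y":0,"z":0.097,"ax":0.0014,"ay":-0.841,"az":0.001}])

```text
t: 10.62
tool_pos: [0.6594, 0.0707, 0.4347]
orientation: [3.135, -0.045, 0.192]
force: [0.5, 0.7, -1.5]
opening: 0.0138
gripper_force: 50.0
```

```bash
python3 - <<'E'
from h import *
rel(goal([.65,.10,.255],-1.7)); rel(goal([.61,.236,.255],-1.7)); rel(goal([.61,.236,.13],-1.7))
E
```

```text
shift [-0.0117 -0.029   0.0113] turn [-0.0011 -0.1226  0.0008]
shift [-0.0553 -0.1638  0.0061] turn [-0.0011 -0.1226  0.0008]
shift [-0.0705 -0.1636  0.1302] turn [-0.0011 -0.1226  0.0008]
```

Request:
carry_out(targets=[{"hand":5,"x":-0.003,"y":-0.01,"z":0.006,"ax":0,"ay":-0.06,"az":0},{"hand":5,"x":-0.0117,"y":-0.03,"z":0.01,"ax":-0.001,"ay":-0.1226,"az":0.001},{"hand":5,"x":-0.022,"y":-0.06,"z":0.01,"ax":-0.001,"ay":-0.1226,"az":0.001},{"hand":5,"x":-0.033,"y":-0.095,"z":0.009,"ax":-0.001,"ay":-0.1226,"az":0.001},{"hand":5,"x":-0.044,"y":-0.13,"z":0.007,"ax":-0.001,"ay":-0.1226,"az":0.001},{"hand":5,"x":-0.0523,"y":-0.155,"z":0.006,"ax":-0.001,"ay":-0.1226,"az":0.001},{"hand":5,"x":-0.0553,"y":-0.164,"z":0.006,"ax":-0.001,"ay":-0.1226,"az":0.001},{"hand":5,"x":-0.0563,"y":-0.164,"z":0.02,"ax":-0.001,"ay":-0.1226,"az":0.001}])

```text
t: 11.62
tool_pos: [0.61, 0.2364, 0.4069]
orientation: [-3.141, 0.047, -0.005]
force: [0.4, -0.4, -1.4]
opening: 0.0139
gripper_force: 50.0
```

```bash
python3 - <<'E'
from h import *
s=read_state(); print(s['tool_pos'])
rel(goal([.61,.236,.130],-1.7)); rel(goal([.61,.236,.094],-1.7))
p,im,d=grab('side','e5'); W=cloud(p,d); x,y,z=W[...,0],W[...,1],W[...,2]
m=(d>0)&(x>.5)&(x<.65)&(y>.18)&(y<.29)&(z>.1)&(z<.25); print(np.percentile(W[m],[1,50,99],axis=0).round(4))
E
```

```text
[0.60998956 0.23643769 0.40692908]
shift [-0.0004  0.0005  0.1099] turn [-0.0004 -0.0035 -0.    ]
shift [-0.0005  0.0005  0.1459] turn [-0.0004 -0.0035 -0.    ]
[[0.521  0.2021 0.1476]
 [0.5803 0.2392 0.1772]
 [0.6207 0.2761 0.2474]]
```

Request:
carry_out(targets=[{"hand":5,"x":0,"y":0,"z":0.02,"ax":0,"ay":-0.0035,"az":0},{"hand":5,"x":0,"y":0,"z":0.045,"ax":0,"ay":-0.0035,"az":0},{"hand":5,"x":0,"y":0,"z":0.07,"ax":0,"ay":-0.0035,"az":0},{"hand":5,"x":0,"y":0,"z":0.095,"ax":0,"ay":-0.0035,"az":0},{"hand":5,"x":0,"y":0,"z":0.115,"ax":0,"ay":-0.0035,"az":0},{"hand":5,"x":0,"y":0,"z":0.128,"ax":0,"ay":-0.0035,"az":0},{"hand":5,"x":0,"y":0,"z":0.132,"ax":0,"ay":-0.0035,"az":0},{"hand":5,"x":0,"y":0,"z":0.132,"ax":0,"ay":-0.0035,"az":0}])

```text
t: 12.68
tool_pos: [0.6098, 0.2361, 0.2736]
orientation: [3.141, -0.049, -0.005]
force: [0.3, 0.6, -1.8]
opening: 0.014
gripper_force: 50.0
```

```bash
python3 - <<'E'
from h import *
s=read_state(); print(s['tool_pos'],s['force'])
rel(goal([.61,.236,.094],-1.7))
p,im,d=grab('side','e6'); W=cloud(p,d); x,y,z=W[...,0],W[...,1],W[...,2]
m=(d>0)&(x>.5)&(x<.65)&(y>.18)&(y<.29)&(z>.068)&(z<.075); print(m.sum())
m=(d>0)&(x>.5)&(x<.65)&(y>.18)&(y<.29)&(z>.006)&(z<.11);print(np.percentile(W[m],[0,1,3,50,99],axis=0).round(4))
E
```

```text
[0.60976133 0.23605475 0.27363151] [ 0.27874962  0.5861775  -1.79293132]
shift [0.0003 0.     0.0126] turn [ 0.0006  0.0032 -0.0012]
859
[[0.5173 0.1985 0.0117]
 [0.5192 0.2013 0.0155]
 [0.5199 0.2023 0.0164]
 [0.5825 0.2337 0.0409]
 [0.6191 0.275  0.1073]]
```

Request:
carry_out(targets=[{"hand":5,"x":0,"y":0,"z":0.005,"ax":0,"ay":0.003,"az":0},{"hand":5,"x":0,"y":0,"z":0.009,"ax":0,"ay":0.003,"az":0},{"hand":5,"x":0,"y":0,"z":0.011,"ax":0,"ay":0.003,"az":0},{"hand":5,"x":0,"y":0,"z":0.012,"ax":0,"ay":0.003,"az":0},{"hand":5,"x":0,"y":0,"z":0.012,"ax":0,"ay":0.003,"az":0}])

```text
t: 13.35
tool_pos: [0.6095, 0.236, 0.2611]
orientation: [3.14, -0.049, -0.001]
force: [0.7, 0.6, -1.2]
opening: 0.014
gripper_force: 50.0
```

Request:
carry_out(targets=[{"hand":5,"x":0,"y":0,"z":0.0005,"ax":0,"ay":0,"az":0},{"hand":5,"x":0,"y":0,"z":0.001,"ax":0,"ay":0,"az":0},{"hand":5,"x":0,"y":0,"z":0.001,"ax":0,"ay":0,"az":0}])

```text
t: 13.72
tool_pos: [0.6095, 0.236, 0.2602]
orientation: [3.14, -0.048, -0.001]
force: [0.8, -0.5, -1.8]
opening: 0.0141
gripper_force: 50.0
```

Request:
carry_out(targets=[{"hand":5,"x":0,"y":0,"z":0.0005,"ax":0,"ay":0,"az":0},{"hand":5,"x":0,"y":0,"z":0.001,"ax":0,"ay":0,"az":0},{"hand":5,"x":0,"y":0,"z":0.001,"ax":0,"ay":0,"az":0}])

```text
t: 14.1
tool_pos: [0.6096, 0.236, 0.2602]
orientation: [3.141, -0.049, -0.0]
force: [-2.7, -1.2, 5.4]
opening: 0.0136
gripper_force: 50.0
```

Contact shows: the force is up by 5 N and the tool has stopped descending. I release slowly and retreat upward.

Request:
carry_out(targets=[{"hand":16,"x":0,"y":0,"z":-0.0007,"ax":0,"ay":0,"az":0},{"hand":22,"x":0,"y":0,"z":-0.0007,"ax":0,"ay":0,"az":0},{"hand":40,"x":0,"y":0,"z":-0.0007,"ax":0,"ay":0,"az":0},{"hand":50,"x":0,"y":0,"z":-0.0007,"ax":0,"ay":0,"az":0},{"hand":50,"x":0,"y":0,"z":-0.02,"ax":0,"ay":0,"az":0},{"hand":50,"x":0,"y":0,"z":-0.05,"ax":0,"ay":0,"az":0},{"hand":50,"x":0,"y":0,"z":-0.09,"ax":0,"ay":0,"az":0},{"hand":50,"x":0,"y":0,"z":-0.12,"ax":0,"ay":0,"az":0}])

```text
t: 15.1
tool_pos: [0.6098, 0.2362, 0.3831]
orientation: [-3.141, 0.049, -0.004]
force: [0.5, 0.1, -0.8]
opening: 0.0466
gripper_force: 0.0
```

```bash
python3 - <<'E'
from h import *
s=read_state(); print(s['t'],s['tool_pos'],s['force'],s['opening'])
a=cv2.resize(grab('scene','s7')[1][120:320,330:560],(460,400)); 
p,im,d=grab('side','e7'); b=cv2.resize(im[150:420,30:260],(340,400)); cv2.imwrite('pics/both7.png',np.hstack([a,b]))
W=cloud(p,d); x,y,z=W[...,0],W[...,1],W[...,2]
m=(d>0)&(x>.5)&(x<.65)&(y>.18)&(y<.29)&(z>.006)&(z<.2);print(np.percentile(W[m],[1,50,99],axis=0).round(4))
m=(d>0)&(np.hypot(x-.572,y-.072)<.1)&(z>.071)&(z<.08); print(cv2.minEnclosingCircle(W[m][:,:2].astype(np.float32)))
E
```

```text
15.1 [0.60980712 0.23615459 0.38313734] [ 0.52293681  0.11137624 -0.77282895] 0.04662721818196822
[[0.5196 0.2008 0.0067]
 [0.5896 0.2351 0.0392]
 [0.6201 0.2745 0.115 ]]
((0.5728419423103333, 0.07156030088663101), 0.08203191310167313)
```

View pics/both7.png

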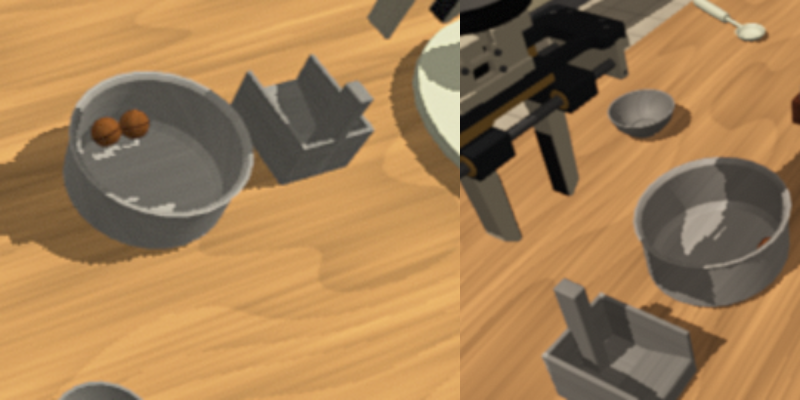

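The bin stands empty and upright on bare board left of the pot. The pot hasn't moved, both walnuts are in it at (105,130) and (134,123), and the gripper is clear. Handing in.

```bash
python3 -c "
from h import *
print(robot.close_job())"
```

```text
the job is handed in; nothing more can be done
None
```

The job is done and handed in at about 15 s: both walnuts are in the pot, the empty bin stands upright to its left (+y), and the pot has not moved.

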